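# Push the socket rack past the spring gate into the rinse dock

### The job

Push the blue socket rack along the aluminium chute into the rinse dock until its nose is fully home against the black rubber stop, holding the yellow spring gate open with one fingertip all the while the rack passes, so that the gate and the rack never touch. Then let the gate close fully behind the rack. Only push with the fingers: do not lift or tip the rack, and leave the jar, the can, the oil filter and the loose socket where they stand.

Things in the scene. Friction and masses are not known exactly. Their poses are not given: they have to be found in the camera images.
- chute: Fixed aluminium chute. Origin on the bench surface, on the chute's centre line; y = direction of travel, z up, x towards the yellow gate arm. Base plate 6 mm thick, y -260 to +210, x -50 to +75 mm. Channel 66 mm wide: wall at x -33 to -37 (top 31 mm above the bench), low guide at x +33 to +37 (top 18 mm). Rinse pipe, 57 mm high, at x -51 to -32, y +105 to +205 mm
- gate (a joint): Gate angle, rad: 0 = shut (at its limit), grows as the yellow arm swings towards chute +x, limit 0.4. Vertical hinge at chute x +43, y -240 mm, upstream of the rack. A spring shuts it: 0.3 N m plus 0.3 N m/rad, damping 0.2 N m s/rad (3 to 5 N at a fingertip 110 mm from the hinge, 1 to 2 N at 300 mm). From 0.085 rad the blade is clear of the rack's way
- gate_arm: Moving gate: straight yellow bar carrying a red blade. Origin on the hinge axis, 43 mm above the bench; y runs along the bar. Bar 10 mm thick (x -5 to +5), y 0 to 350 mm, 44 to 68 mm above the bench; shut, its inner face is at chute x +38 mm and it ends at chute y +110. A fingertip 40 to 60 mm above the bench meets the bar's inner face and passes over the blade
- gate_blade_tip (a point): Free end of the red blade, centre of its end face; shut, it is at chute x +8, y +60 mm, 27.5 mm above the bench. The blade is 6 mm thick (along y), 21 to 34 mm above the bench, from arm x +5 to -35 mm at arm y 300; a red strap (arm x -5 to +5, y 290 to 310 mm) hangs it below the bar
- gate_line (a point): Point on the chute floor, on the centre line, below the shut blade (chute x 0, y +60 mm). Axes as the chute
- dock (a point): Point on the chute floor (6 mm above the bench) where the rack's origin lies when fully home (chute x 0, y +135 mm). Axes as the chute. The rubber stop's face is at chute y +185 mm, its top 36 mm above the bench
- rack: Loose blue rack with eight steel sockets fixed in it, 60 mm wide (x), 100 long (y), about 0.45 kg. Origin: centre of its underside, on the chute floor; y points to its nose. Block 26 mm high, sockets to 62 mm. Upright push plate at the tail: 60 mm wide, 6 mm thick, 64 mm high over the underside (70 mm above the bench), rear face at y -50 mm
- rack_nose (a point): Front end of the rack, at the underside, on its centre line (rack y +50 mm). At the start it is 20 to 80 mm before the blade
- rack_tail (a point): Rear end of the rack, at the underside, on its centre line (rack y -50 mm). When the rack is home it is 25 mm beyond the blade's centre
- jar: Bystander: jar with orange cap, 64 mm across, 85 mm high; origin at the centre of its underside
- oil_can: Bystander: green can, 60 mm across, 100 mm high; origin at the centre of its underside
- filter: Bystander: orange oil filter, 76 mm across, 82 mm high; origin at the centre of its underside
- deep_socket: Bystander: loose steel socket standing on end, 28 mm across, 60 mm high; origin at the centre of its underside

How it is judged:
On the way, in this order (a step that is already met when the one before it is completed fails the run):
1. a finger holds the gate open while the rack's nose is still before it (value of joint gate above 0.085 rad and contact force between the fingers and gate_arm above 0.3 N and y of rack_nose in the frame of gate_line below 0 m), for 0.2 s.
2. the rack's nose is past the gate, the gate held open by a finger (value of joint gate above 0.085 rad and contact force between the fingers and gate_arm above 0.3 N and y of rack_nose in the frame of gate_line above 0.03 m), for 0.1 s.
3. the rack's tail is past the gate, the gate still held open by a finger (value of joint gate above 0.085 rad and contact force between the fingers and gate_arm above 0.3 N and y of rack_tail in the frame of gate_line above 0.004 m), for 0.1 s.
At the end, for the whole second after the job is handed in: The rack stands flat in the channel with its nose within 6 mm of the rubber stop, at rest; the gate is shut behind it (below 0.02 rad) (y of rack in the frame of dock between -0.006 and 0.006 m and x of rack in the frame of dock between -0.008 and 0.008 m and angle between the y axis of rack and the y axis of dock, either way round below 0.12 rad and z of rack in the frame of dock below 0.004 m and angle between rack's own z axis and vertical below 0.06 rad and value of joint gate below 0.02 rad and linear speed of rack below 0.01 m/s); the robot touches nothing.
It fails at once if the gate and the rack touch (over 1.5 N) (contact force between rack and gate_arm above 1.5 N).
It fails at once if the rack is lifted (over 10 mm) or tipped (over 0.2 rad) (z of rack in the frame of dock above 0.01 m or angle between rack's own z axis and vertical above 0.2 rad).
It fails at once if the jar, can, oil filter or loose socket is moved over 15 mm or knocked over (distance of any of jar, oil_can, filter, deep_socket from where it was at the start of the episode above 0.015 m or angle between any of jar, oil_can, filter, deep_socket's own z axis and vertical above 0.3 rad).
It also fails if it takes over 45 s, if anything falls off the work surface, if the arm or the gripper's body presses on something with over 40 N, if the wrist force passes 120 N, or if a joint passes its speed limit or range.

### The arm

A 7-joint arm with a two-finger parallel gripper is mounted at the origin on the work surface. World frame = base frame: x ahead of the robot, y to its left, z up, the work surface at z = 0. Lengths are in m, angles in rad, forces in N, time in s.
With the tool pointing down it reaches from about 0.4 to 0.85 m from the base axis. Payload 10.4 kg.
Tool frame: the origin (TCP) lies on the centre line of the jaws, within the pads' length; the fingertips stand 8 mm ahead of it and the grasp point (between the pads) lies 11 mm behind it (r.finger_overhang is the distance from the TCP to the fingertips, in m); z points along the fingers, y is the line along which they close (so a half turn about z gives the same grasp; the last joint's range is limited). The gripper opens to 87 mm and grips with 3 to 60 N. Pads are 19 mm wide; open, the fingers measure 117 mm over their backs; the gripper's body (75 mm by 190 mm) begins 51 mm behind the grasp point.
Start: joints at [1.114, 0.332, -0.065, 1.46, 0.022, 1.35, -0.088], TCP at [0.263, -0.567, 0.231] pointing down, gripper open.
Joint ranges: [-2.6, 2.6], [-0.5, 2.12], [-1.47, 1.34], [0.16, 2.42], [-1.27, 4.41], [0.06, 2.06], [-2.6, 2.6]. Speed limits (rad/s): [2.22, 2.22, 2.79, 2.79, 3.14, 3.14, 3.14].

### API

Orientations are given as a unit quaternion [x, y, z, w].
In Python, from bench import r, vision gives the robot as it stands.
- The arm moves only by the tool drive_tool, never from a script. Its argument "series" is a list of rows, each a list of 2 entries, a list of its own where there are three numbers: the shift along the world's x, y, z in cm, then the turn about the world's z in degrees. A call has exactly 10 rows; each row shifts and turns the commanded pose from where the row before left it; what a row does not reach is not made up. A row lasts 1/8 s, in which the tool goes at most 62.5 mm and 10.7 degrees, less where a joint would pass 70% of its speed; a pose out of reach is approached as far as the arm can. A call with a gripper value outside its range is refused whole. "hand" is the closure, from 0 (fully open) to 1 (shut), set as the call begins (left out, the last holds). The fingers move at their own pace and stop on an object; "newtons" is the grip in N (left out, the last holds). Time passes only in rows, so rows that do not move let the fingers close, or fill a call up. It gives the time, the measured TCP pose, the force, the opening and the grip force at its end, in the units of the state.
- r.read_state(): the state, without advancing time (a new reading comes with each control period).
- vision.camera(name): name is "side" or "top" or "wrist"; returns a dict with "color" (400x640x3 uint8, red, green, blue), "intrinsics" (3x3 intrinsics, pixels), "R" (3x3) and "t" (3): a world point X has camera coordinates R X + t; the wrist camera has in their place "mount" (4x4, takes a point from camera to tool coordinates, whose origin is the TCP and whose axes are the flange's). Camera axes: x right, y down, z forward; pixel columns grow to the right and rows downward; lengths in m; the calibration is good to about 2 mm. The wrist camera is an equidistant fisheye: a pixel r from the principal point sees the ray r / f radians off the axis. A picture is of the moment at which its call begins: read the wrist's pose just before it. There is no depth.
- r.close_job(): hands the job in; it is judged then, once.
The state is a dict: "time": time; "joint_positions": joint angles; "joint_vel": joint speeds; "joint_torque": joint torques, N m; "ee_pos": TCP position; "eef_rot": TCP orientation; "ft_force": force on the tool from outside, world axes, zero at the start; "torque": the same for the moment, N m; "width": finger opening in m; "grip_force": force on a finger pad.
Only numpy, scipy, OpenCV 4.12 (cv2) and the standard library are available. Lean on these libraries where they do the work, as an engineer would, in place of code of your own. Each camera call takes 0.05 s, during which the arm holds its last target. There are 200 camera calls.

## Working session

There is one attempt and no reset: what is moved stays moved. The work goes in short steps, Python scripts to look and compute and a tool call to move; the robot and the scene stay as the last step left them, time stands still between calls to the robot, and variables do not carry over. Pictures are saved under pics/ and viewed, at most 10 in all, crops included, and the job is handed in when it is done.

Besides the shell and the picture viewer there is one more tool, called after "Emit:" as a command line: name --argument value ..., lists and objects as JSON in quotes. drive_tool: Moves the arm, as the interface text tells. Its arguments: {"type":"object","properties":{"series":{"type":"array"},"hand":{"type":"number"},"newtons":{"type":"number"}},"required":["series"]}

```bash
mkdir -p pics; ls; python3 - <<'E'
from bench import r, vision
import cv2,numpy as np
s=r.read_state();print({k:np.round(v,3) for k,v in s.items()})
for n in ["top","side"]:
    c=vision.camera(n); np.savez(f"pics/{n}0.npz",**{k:v for k,v in c.items()})
    cv2.imwrite(f"pics/{n}0.png",c["color"][:,:,::-1]); print(n,c["intrinsics"],c["R"],c["t"])
E
```

```text
pics
{'time': np.float64(0.0), 'joint_positions': array([ 1.114,  0.333, -0.065,  1.461,  0.022,  1.35 , -0.088]), 'joint_vel': array([ 0.   , -0.   , -0.001,  0.001, -0.002,  0.   , -0.   ]), 'joint_torque': array([-2.0000e-03, -6.2325e+01,  2.4000e-02, -3.8991e+01, -6.1000e-02,
        4.0000e-02,  0.0000e+00]), 'ee_pos': array([ 0.263, -0.567,  0.23 ]), 'eef_rot': array([ 0.977,  0.215, -0.   , -0.001]), 'ft_force': array([0.086, 0.148, 0.046]), 'torque': array([0.034, 0.005, 0.049]), 'grip_force': np.float64(0.0), 'width': np.float64(0.087)}
top [[400.80412547   0.         322.57488425]
 [  0.         400.80412547 194.88401846]
 [  0.           0.           1.        ]] [[-0.01927606 -0.99971646  0.0139794 ]
 [-0.99232153  0.01742118 -0.12245195]
 [ 0.12217369 -0.01623245 -0.99237599]] [-0.03025795  0.56085423  0.70626371]
side [[377.00348161   0.         316.8893711 ]
 [  0.         377.00348161 202.84433198]
 [  0.           0.           1.        ]] [[-0.80636316 -0.59120129  0.0161086 ]
 [-0.47792039  0.63532689 -0.60659034]
 [ 0.34838276 -0.49683073 -0.79485136]] [0.43796983 0.31160714 0.69051027]
```

View pics/top0.png

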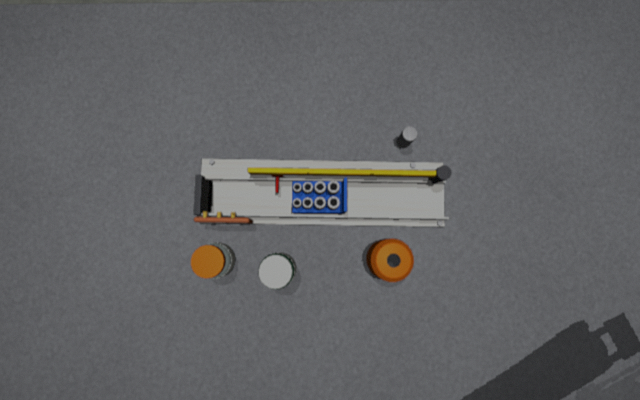

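View pics/side0.png

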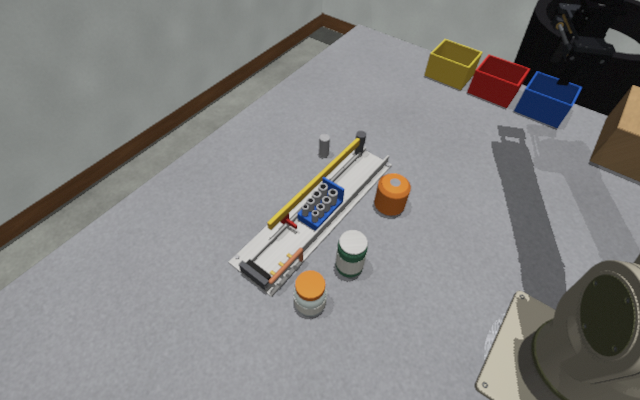

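The top view shows the chute running along the image, with travel to the left, which is world +y. The yellow bar spans (248,170) to (437,173), the red blade is at (277,184), the blue rack covers (292–348, 178–213) and the black stop is at (203,195). The side view shows the same layout, with the loose socket beyond the bar and the filter, can and jar on the robot's side.

```bash
cat > h.py <<'E'
import numpy as np,cv2
def ray(c,uv,z):
    K,R,t=c["intrinsics"],c["R"],c["t"]; C=-R.T@t
    d=np.c_[np.atleast_2d(uv),np.ones(len(np.atleast_2d(uv)))]@np.linalg.inv(K).T@R
    return (C+d*((z-C[2])/d[:,2])[:,None])[:,:2]
def mask(c,hue,s=120,v=50):
    h=cv2.cvtColor(c["color"],cv2.COLOR_RGB2HSV)
    return cv2.inRange(h,(hue[0],s,v),(hue[1],255,255))
def blob(m):
    n,l,st,ce=cv2.connectedComponentsWithStats(m); return l==1+np.argmax(st[1:,4])
E
python3 - <<'E'
from h import *
c=dict(np.load("pics/top0.npz")); print("cam",-c["R"].T@c["t"])
y=blob(mask(c,(22,35))); vs,us=np.nonzero(y)
cols=np.arange(us.min()+2,us.max()-10)
top=np.array([[u,vs[us==u].min()-.5] for u in cols])   # far top edge: chute x +48
P=ray(c,top,.068); f=np.polyfit(P[:,1],P[:,0],1); res=P[:,0]-np.polyval(f,P[:,1]); print("edge fit",f,res.std())
yaw=-np.arctan(f[0]); ex=np.array([np.cos(yaw),np.sin(yaw)]); ey=np.array([-ex[1],ex[0]])
end=ray(c,[[us.min()-.5,170]],.068)[0]
e=np.array([np.polyval(f,end[1]),end[1]]); O=e-48e-3*ex-110e-3*ey
print("yaw deg",np.degrees(yaw),"chute O",O)
def ch(p): d=np.atleast_2d(p)-O; return np.c_[d@ex,d@ey]*1e3
b=blob(mask(c,(105,125))); vs,us=np.nonzero(b); print("blue",us.min(),us.max(),vs.min(),vs.max())
# tail plate top: rightmost columns
uR=us.max()+.5; vv=vs[us>=us.max()-1]; print("tail rear top (z70)",ch(ray(c,[[uR,vv.min()-.5],[uR,vv.max()+.5]],.07)))
uL=us.min()-.5; vv=vs[us<=us.min()+1]; print("nose top (z32)",ch(ray(c,[[uL,vv.min()-.5],[uL,vv.max()+.5]],.032)))
r=blob(mask(c,(0,6))|mask(c,(174,180))); 
m=(mask(c,(0,4),150)|mask(c,(175,180),150)); n,l,st,ce=cv2.connectedComponentsWithStats(m); print(st[1:],ch(ray(c,ce[1:],.034)))
g=cv2.cvtColor(c["color"],cv2.COLOR_RGB2GRAY)
print(g[195,190:220]); print(g[150:235,370])
print("stop face px212",ch(ray(c,[[211.5,190]],.036)),"chute end (y+210) 201.5:",ch(ray(c,[[201.5,165]],.006)),"chute edges col370 top 160",ch(ray(c,[[370,160],[370,225]],.006)))
E
```

```text
cam [ 0.46967763 -0.02855573  0.76997983]
edge fit [0.03281101 0.60480751] 0.0005214434238477037
yaw deg -1.8792580759137376 chute O [ 0.55625335 -0.01610227]
blue 292 346 178 213
tail rear top (z70) [[ 32.04505665 -65.85043858]
 [-28.3117317  -66.22485133]]
nose top (z32) [[ 12.39850428  33.40964352]
 [-28.50900248  32.46838662]]
[[276 176   3  17  41]] [[25.69391992 60.81609189]]
[105 107 107 101  83  65  63  67  64  66  62  31  18  22  24  21  23  25
  12   7   0  17  73 127 155 160 160 157 158 159]
[103 103 101 102 105 101 104 105 100 101 107 137 157 158 156 157 157 155
 137 128 133 137 137 113  66  39  61  82  85  87 111 100  74 106 134 136
 136 148 159 158 160 161 158 159 161 157 157 157 159 159 158 159 159 158
 158 158 156 157 159 158 158 159 160 160 161 159 155 126  89 107 137 149
 160 161 153 120  94  99 103 105 107 103 105 106 108]
stop face px212 [[ 10.52723958 180.27683503]] chute end (y+210) 201.5: [[ 62.84810535 209.80219312]] chute edges col370 top 160 [[  78.05390427 -116.0021722 ]
 [ -48.16707003 -115.8766252 ]]
```

Emit:
drive_tool --series '[[[2.9, 4.6, 0], 6.3], [[2.9, 4.6, 0], 6.3], [[2.9, 4.6, 0], 6.3], [[2.9, 4.6, 0], 6.3], [[2.9, 4.6, 0], 6.3], [[2.9, 4.6, 0], 6.3], [[2.9, 4.6, 0], 6.3], [[2.9, 4.6, 0], 6.3], [[2.8, 4.6, 0], 6.3], [[2.8, 4.6, 0], 6.3]]' --hand 0.48

```text
time: 1.35
ee_pos: [0.5512, -0.1057, 0.2304]
eef_rot: [0.719, 0.695, -0.0, -0.0]
ft_force: [1.2, -0.3, -0.2]
width: 0.0454
grip_force: 0.0
```

```bash
cat >> h.py <<'E'
O=np.array([.558,-.016]); ex=np.array([.99946,-.0328]); ey=np.array([.0328,.99946])
def st():
    from bench import r
    from scipy.spatial.transform import Rotation as Ro
    s=r.read_state(); p=s["ee_pos"]; d=p[:2]-O; ty=Ro.from_quat(s["eef_rot"]).as_matrix()[:,1]
    print("t",round(s["time"],2),"pos",np.round(p,4),"chute mm",np.round([d@ex*1e3,d@ey*1e3],1),"tooly deg",np.round(np.degrees(np.arctan2(ty[1],ty[0])),2),"w",round(s["width"],4),"F",np.round(s["ft_force"],2))
E
python3 -c "from h import *;st()"
```

```text
t 1.35 pos [ 0.5512 -0.1057  0.2304] chute mm [ -3.8 -89.8] tooly deg -1.96 w 0.0454 F [ 1.17 -0.27 -0.25]
```

Emit:
drive_tool --series '[[[0, 0, -2], 0], [[0, 0, -2], 0], [[0, 0, -2], 0], [[0, 0, -2], 0], [[0, 0, -2], 0], [[0, 0, -2], 0], [[0, 0, -1.5], 0], [[0, 0, 0], 0], [[0, 0, 0], 0], [[0, 0, 0], 0]]'

```text
time: 2.6
ee_pos: [0.5512, -0.1072, 0.0964]
eef_rot: [0.72, 0.694, 0.0, 0.001]
ft_force: [0.2, -0.8, -0.6]
width: 0.0452
grip_force: 0.0
```

```bash
python3 - <<'E'
from h import *; from bench import vision
st(); a=[vision.camera(n)["color"] for n in ("wrist","side")]
cv2.imwrite("pics/w1.png",a[0][:,:,::-1]); cv2.imwrite("pics/s1.png",cv2.resize(a[1][120:300,220:440,::-1],None,fx=3,fy=3))
E
```

```text
t 2.6 pos [ 0.5512 -0.1072  0.0964] chute mm [ -3.8 -91.4] tooly deg -2.15 w 0.0452 F [ 0.24 -0.78 -0.58]
```

View pics/w1.png

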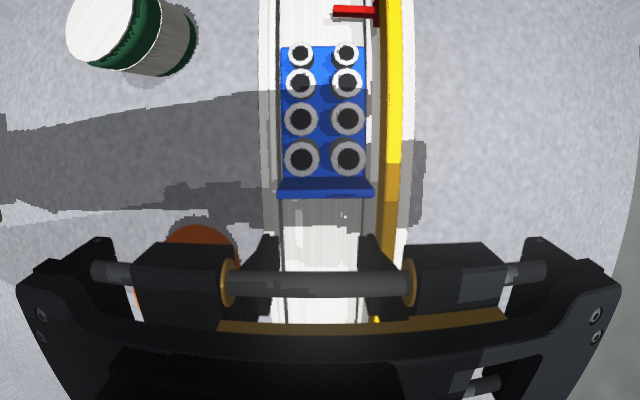

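The wrist view shows the fingertips behind the rack, the left one near (262,240) and the right one near (378,240). The push plate's rear edge is at row ~197, and the bar's inner edge is just right of the right finger. I'll measure the clearances from this picture.

```bash
python3 - <<'E'
from h import *; from bench import r,vision
from scipy.spatial.transform import Rotation as Ro
s=r.read_state(); c=vision.camera("wrist"); K=c["intrinsics"]; M=c["mount"]; print(np.round(M,3))
Rt=Ro.from_quat(s["eef_rot"]).as_matrix()
def wr(u,v,z):
    d=np.array([u-K[0,2],v-K[1,2]]); rr=np.hypot(*d); th=rr/K[0,0]
    dc=np.r_[d/rr*np.sin(th),np.cos(th)]; dw=Rt@M[:3,:3]@dc; C=s["ee_pos"]+Rt@M[:3,3]
    p=(C+dw*(z-C[2])/dw[2])[:2]-O; return np.round([p@ex*1e3,p@ey*1e3],1)
y=mask(c,(22,35),150,100)
for v in (60,120,150,200): 
    q=np.nonzero(y[v])[0]; print(v,q.min(),q.max(),"inner",wr(q.min()-.5,v+.5,.068),wr(q.max()+.5,v+.5,.068))
for u in (279,374): print("plate rear top",wr(u,197.5,.07))
for u in (267,359): print("wall/guide",u,wr(u,130,.031),wr(u,130,.018))
def pj(P):
    pc=np.linalg.inv(M)@np.r_[P,1]; rho=np.hypot(pc[0],pc[1]); th=np.arctan2(rho,pc[2]); return np.round(K[:2,2]+K[0,0]*th*pc[:2]/rho,1)
for yy in (.0227,.0377,-.0227,-.0377):
  for xx in (.0095,-.0095): print("tip",xx,yy,pj([xx,yy,.008]))
E
```

```text
[[ 0.    -0.959 -0.282  0.077]
 [ 1.    -0.     0.001  0.001]
 [-0.001 -0.282  0.959 -0.155]
 [ 0.     0.     0.     1.   ]]
60 388 402 inner [38.8 17.9] [48.  18.6]
120 388 401 inner [ 39.  -18.5] [ 47.7 -18.1]
150 387 401 inner [ 38.9 -36.6] [ 48.3 -36.4]Traceback (most recent call last):
  File "<stdin>", line 11, in <module>
    return umr_minimum(a, axis, None, out, keepdims, initial, where)
ValueError: zero-size array to reduction operation minimum which has no identity
```

View pics/s1.png

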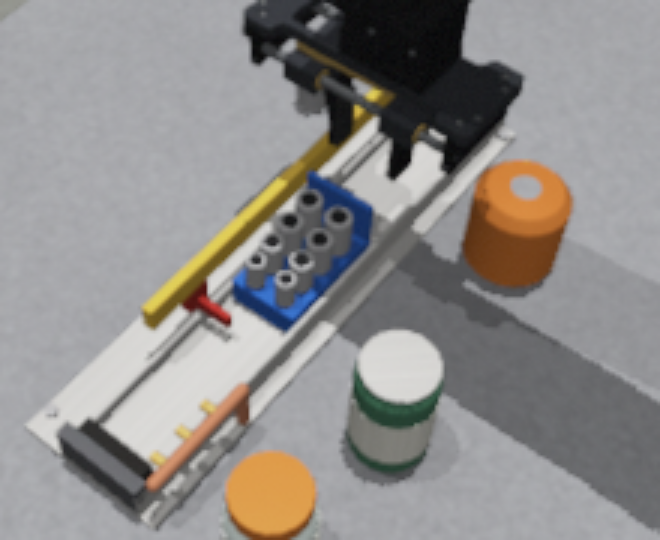

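The wrist view puts the bar's inner face at chute x ≈ 39, which leaves about 5 mm to the finger. The side view confirms that both fingers are clear behind the rack. Next is the descent.

Emit:
drive_tool --series '[[[0, 0, -1], 0], [[0, 0, -1], 0], [[0, 0, -1], 0], [[0, 0, -1], 0], [[0, 0, -0.6], 0], [[0, 0, 0], 0], [[0, 0, 0], 0], [[0, 0, 0], 0], [[0, 0, 0], 0], [[0, 0, 0], 0]]'

```text
time: 4.0
ee_pos: [0.5508, -0.1072, 0.0497]
eef_rot: [0.72, 0.694, 0.0, 0.0]
ft_force: [0.1, 1.0, 0.8]
width: 0.0451
grip_force: 0.0
```

```bash
python3 -c "from h import *;st()"
```

```text
t 4.0 pos [ 0.5508 -0.1072  0.0497] chute mm [ -4.2 -91.3] tooly deg -2.15 w 0.0451 F [0.13 1.04 0.83]
```

Emit:
drive_tool --series '[[[0.4, 0, 0], 0], [[0.4, 0, 0], 0], [[0.4, 0, 0], 0], [[0.4, 0, 0], 0], [[0.4, 0, 0], 0], [[0.3, 0, 0], 0], [[0.2, 0, 0], 0], [[0, 0, 0], 0], [[0, 0, 0], 0], [[0, 0, 0], 0]]'

```text
time: 5.25
ee_pos: [0.5756, -0.1071, 0.0495]
eef_rot: [0.72, 0.694, -0.0, -0.0]
ft_force: [-2.9, -1.5, -0.4]
width: 0.0453
grip_force: 1.2
```

```bash
cat > look.py <<'E'
import sys
from h import *; from bench import vision
st(); c=vision.camera("top")
if len(sys.argv)>1: cv2.imwrite(sys.argv[1],cv2.resize(c["color"][120:290,180:460,::-1],None,fx=2.8,fy=2.8))
y=blob(mask(c,(22,35))); vs,us=np.nonzero(y)
cols=np.arange(us.min()+2,us.min()+60)
P=ray(c,np.array([[u,vs[us==u].min()-.5] for u in cols]),.068)-O
X,Y=P@ex*1e3,P@ey*1e3; f=np.polyfit(Y,X,1); print("gate slope rad",round(np.arctan(f[0]),3),"by position",round(np.arctan2(X.mean()-50.4,Y.mean()+240),3))
b=blob(mask(c,(105,125))); vs,us=np.nonzero(b)
for u,z,w in ((us.max()+.5,.07,"tail"),(us.min()-.5,.032,"nose")): 
    q=ray(c,[[u,195]],z)[0]-O; print(w,np.round(q@ey*1e3,1))
E
python3 look.py pics/t2.png
```

```text
t 5.25 pos [ 0.5756 -0.1071  0.0495] chute mm [ 20.5 -90.5] tooly deg -2.15 w 0.0453 F [-2.95 -1.48 -0.43]
gate slope rad 0.117 by position 0.102
tail -64.4
nose 33.1
```

View pics/t2.png

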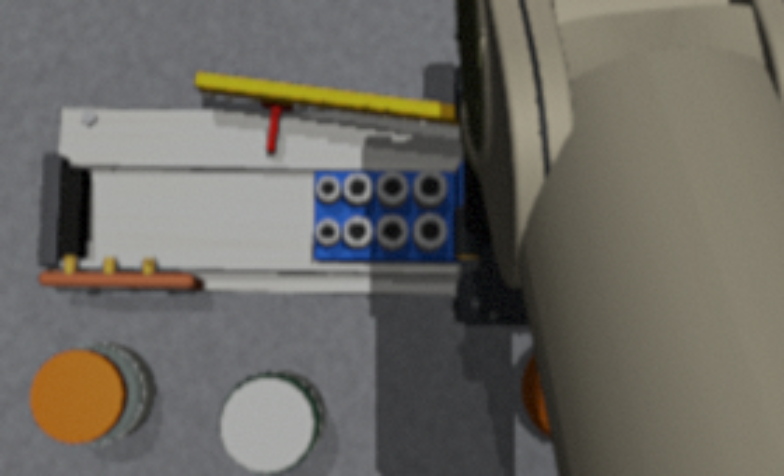

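The top view shows the gate held open at about 0.11 rad, with the red blade at (273,130), well clear of the rack, and the rack unmoved. I'll widen the fingers, which opens the gate further and centres the pushing finger, and then push.

Emit:
drive_tool --series '[[[0, 0, 0], 0], [[0, 0, 0], 0], [[0, 0, 0], 0], [[0, 0, 0], 0], [[0.08, 0.5, 0], 0], [[0.08, 0.5, 0], 0], [[0.08, 0.5, 0], 0], [[0.08, 0.5, 0], 0], [[0.08, 0.5, 0], 0], [[0, 0, 0], 0]]' --hand 0.3 --newtons 20

```text
time: 6.55
ee_pos: [0.5799, -0.0813, 0.0496]
eef_rot: [0.72, 0.694, 0.0, -0.0]
ft_force: [-2.3, -0.9, 0.0]
width: 0.0609
grip_force: 1.1
```

```bash
python3 look.py
```

```text
t 6.55 pos [ 0.5799 -0.0813  0.0496] chute mm [ 24.  -64.5] tooly deg -2.11 w 0.0609 F [-2.33 -0.86  0.02]
gate slope rad 0.166 by position 0.152
tail -29.2
nose 44.2
```

Emit:
drive_tool --series '[[[0.1, 0.6, 0], 0], [[0.1, 0.6, 0], 0], [[0.1, 0.6, 0], 0], [[0.1, 0.6, 0], 0], [[0.1, 0.6, 0], 0], [[0.1, 0.6, 0], 0], [[0.1, 0.6, 0], 0], [[0.1, 0.6, 0], 0], [[0.1, 0.6, 0], 0], [[0.1, 0.6, 0], 0]]'

```text
time: 7.85
ee_pos: [0.5893, -0.0224, 0.0493]
eef_rot: [0.72, 0.694, -0.001, -0.0]
ft_force: [-4.1, -4.0, 0.5]
width: 0.0608
grip_force: 2.2
```

```bash
python3 look.py pics/t3.png
```

```text
t 7.85 pos [ 0.5893 -0.0224  0.0493] chute mm [31.5 -5.3] tooly deg -2.17 w 0.0608 F [-4.07 -3.98  0.54]Traceback (most recent call last):
  File "look.py", line 7, in <module>
    P=ray(c,np.array([[u,vs[us==u].min()-.5] for u in cols]),.068)-O
                         ~~~~~~~~~~~~~^^
    return umr_minimum(a, axis, None, out, keepdims, initial, where)
ValueError: zero-size array to reduction operation minimum which has no identity
```

View pics/t3.png

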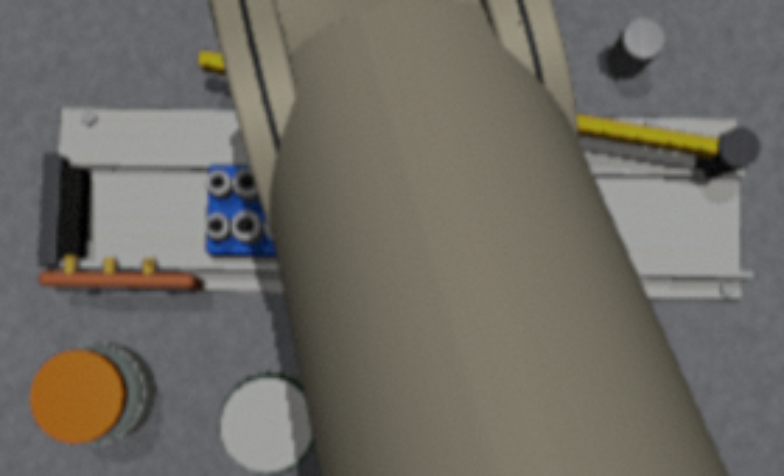

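The rack's nose is past the blade line, at crop (207,210), and the bar end at (205,60) is still well open. I'll keep pushing.

Emit:
drive_tool --series '[[[0.1, 0.6, 0], 0], [[0.1, 0.6, 0], 0], [[0.1, 0.6, 0], 0], [[0.1, 0.6, 0], 0], [[0.1, 0.6, 0], 0], [[0.1, 0.6, 0], 0], [[0.1, 0.6, 0], 0], [[0.1, 0.6, 0], 0], [[0.1, 0.6, 0], 0], [[0.1, 0.6, 0], 0]]'

```text
time: 9.15
ee_pos: [0.5998, 0.0383, 0.0496]
eef_rot: [0.72, 0.694, 0.0, 0.0]
ft_force: [-3.9, -3.2, 0.0]
width: 0.0611
grip_force: 2.1
```

```bash
python3 - <<'E'
from h import *; from bench import vision
st(); c=vision.camera("wrist"); d=vision.camera("side")
cv2.imwrite("pics/w4.png",c["color"][:,:,::-1]); cv2.imwrite("pics/s4.png",cv2.resize(d["color"][150:300,220:400,::-1],None,fx=4,fy=4)[:600])
E
```

```text
t 9.15 pos [0.5998 0.0383 0.0496] chute mm [40.  55.6] tooly deg -2.15 w 0.0611 F [-3.91 -3.17  0.04]
```

View pics/w4.png

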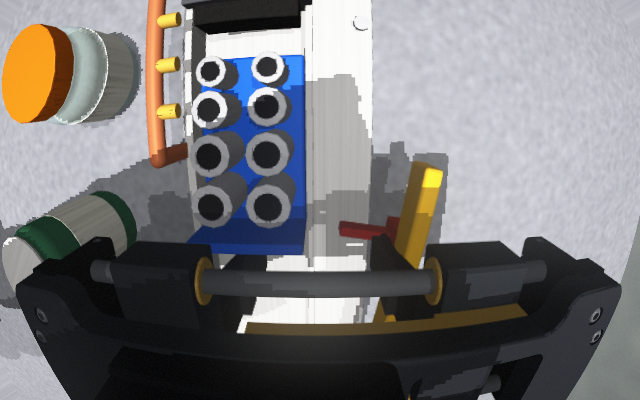

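The wrist view shows the rack between wall and guide with its nose about 20 mm short of the black stop. The blade tip at (342,228) is clear of the rack, and the finger is on the bar at (410,220). I'll make a slow final approach.

Emit:
drive_tool --series '[[[0.02, 0.25, 0], 0], [[0.02, 0.25, 0], 0], [[0.02, 0.25, 0], 0], [[0.02, 0.25, 0], 0], [[0.02, 0.25, 0], 0], [[0.02, 0.2, 0], 0], [[0.02, 0.2, 0], 0], [[0, 0.1, 0], 0], [[0, 0, 0], 0], [[0, 0, 0], 0]]'

```text
time: 10.5
ee_pos: [0.6011, 0.0554, 0.0496]
eef_rot: [0.72, 0.694, 0.0, -0.0]
ft_force: [-3.3, -3.2, 1.5]
width: 0.061
grip_force: 1.9
```

```bash
cat > near.py <<'E'
import sys
from h import *; from bench import r,vision
from scipy.spatial.transform import Rotation as Ro
st(); s=r.read_state(); c=vision.camera("wrist"); K=c["intrinsics"]; M=c["mount"]; Rt=Ro.from_quat(s["eef_rot"]).as_matrix()
def wr(u,v,z):
    d=np.array([u-K[0,2],v-K[1,2]]); rr=np.hypot(*d); th=rr/K[0,0]
    dw=Rt@M[:3,:3]@np.r_[d/rr*np.sin(th),np.cos(th)]; C=s["ee_pos"]+Rt@M[:3,3]
    p=(C+dw*(z-C[2])/dw[2])[:2]-O; return np.round([p@ex*1e3,p@ey*1e3],1)
b=blob(mask(c,(105,125),150)); vs,us=np.nonzero(b)
for u in (235,250): 
    v=vs[us==u].min(); g=c["color"][:v,u].max(1); print("nose",wr(u,v-.5,.032),"above it",g[::-1][:25])
if len(sys.argv)>1: cv2.imwrite(sys.argv[1],c["color"][:,:,::-1])
E
python3 near.py pics/w5.png
```

```text
t 10.5 pos [0.6011 0.0554 0.0496] chute mm [40.7 72.8] tooly deg -2.15 w 0.061 F [-3.26 -3.19  1.52]
nose [ -3.9 182.9] above it [96 14 16 14 14 16 12 14 16 33 43 46 45 44 46 42 47 45 44 46 44 41 43 44
 45]
nose [  4.8 182.8] above it [100  14  16  12  14  14  10  12  11  30  41  45  45  48  47  46  45  48
  45  46  47  44  44  47  46]
```

View pics/w5.png

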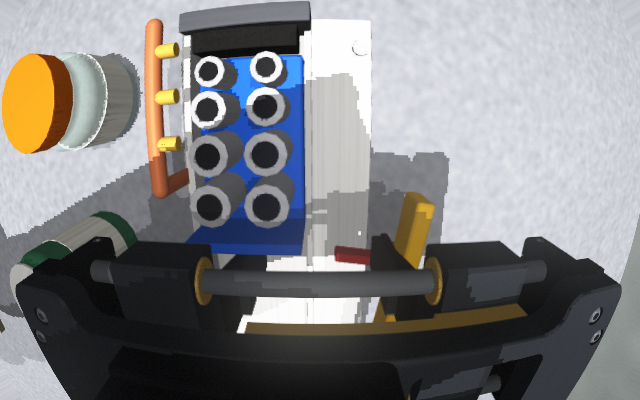

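The nose is at the edge of the stop, about 2 mm off. I'll press gently for the remainder.

Emit:
drive_tool --series '[[[0, 0.05, 0], 0], [[0, 0.05, 0], 0], [[0, 0.05, 0], 0], [[0, 0.05, 0], 0], [[0, 0.05, 0], 0], [[0, 0.05, 0], 0], [[0, 0, 0], 0], [[0, 0, 0], 0], [[0, 0, 0], 0], [[0, 0, 0], 0]]'

```text
time: 11.8
ee_pos: [0.6012, 0.0586, 0.0496]
eef_rot: [0.72, 0.694, 0.0, 0.0]
ft_force: [-0.9, -0.9, -0.6]
width: 0.0609
grip_force: 0.9
```

```bash
python3 near.py
```

```text
t 11.8 pos [0.6012 0.0586 0.0496] chute mm [40.8 76. ] tooly deg -2.14 w 0.0609 F [-0.93 -0.89 -0.6 ]
nose [ -3.9 186.1] above it [10 14 16 25 41 45 46 43 44 44 45 47 45 46 42 42 42 44 46 47 48 47 44 45
 37]
nose [  4.8 186. ] above it [31 11 12 20 38 43 44 47 45 46 47 47 46 45 42 44 47 46 44 42 48 47 45 44
 42]
```

Emit:
drive_tool --series '[[[0, 0.05, 0], 0], [[0, 0.05, 0], 0], [[0, 0.05, 0], 0], [[0, 0.05, 0], 0], [[0, 0.05, 0], 0], [[0, 0.05, 0], 0], [[0, 0, 0], 0], [[0, 0, 0], 0], [[0, 0, 0], 0], [[0, 0, 0], 0]]'

```text
time: 13.1
ee_pos: [0.6012, 0.0595, 0.0497]
eef_rot: [0.721, 0.693, -0.001, 0.001]
ft_force: [-1.4, -8.3, 1.7]
width: 0.0606
grip_force: 4.3
```

```bash
python3 near.py
```

```text
t 13.1 pos [0.6012 0.0595 0.0497] chute mm [40.7 76.9] tooly deg -2.21 w 0.0606 F [-1.38 -8.35  1.67]
nose [ -3.7 187. ] above it [14 15 34 44 45 47 44 43 44 47 45 45 44 42 41 42 44 45 47 48 47 43 39 29
 26]
nose [  4.9 186.9] above it [29 14 33 40 48 47 48 47 44 45 47 49 49 45 46 47 44 45 46 48 47 49 44 36
 28]
```

The force rose to 8 N and the rack stopped, so it is home. Back off, then let the gate close in a controlled way.

Emit:
drive_tool --series '[[[0, -0.3, 0], 0], [[0, -0.5, 0], 0], [[0, -0.5, 0], 0], [[0, -0.4, 0], 0], [[0, 0, 0], 0], [[-0.3, 0, 0], 0], [[-0.4, 0, 0], 0], [[-0.4, 0, 0], 0], [[-0.4, 0, 0], 0], [[-0.4, 0, 0], 0]]'

```text
time: 14.4
ee_pos: [0.5818, 0.0444, 0.0496]
eef_rot: [0.72, 0.694, 0.0, 0.0]
ft_force: [-1.1, 0.5, 0.4]
width: 0.0606
grip_force: 0.5
```

Emit:
drive_tool --series '[[[-0.4, 0, 0], 0], [[-0.4, 0, 0], 0], [[-0.4, 0, 0], 0], [[-0.4, 0, 0], 0], [[-0.4, 0, 0], 0], [[-0.4, 0, 0], 0], [[-0.4, 0, 0], 0], [[-0.2, 0, 0], 0], [[0, 0, 0], 0], [[0, 0, 0], 0]]'

```text
time: 15.65
ee_pos: [0.5523, 0.0443, 0.0496]
eef_rot: [0.72, 0.694, 0.0, 0.0]
ft_force: [-0.6, 1.1, -0.8]
width: 0.0607
grip_force: 0.0
```

```bash
python3 near.py pics/w6.png
```

```text
t 15.65 pos [0.5523 0.0443 0.0496] chute mm [-7.7 60.1] tooly deg -2.15 w 0.0607 F [-0.6   1.06 -0.85]Traceback (most recent call last):
  File "near.py", line 11, in <module>
    v=vs[us==u].min(); g=c["color"][:v,u].max(1); print("nose",wr(u,v-.5,.032),"above it",g[::-1][:25])
    return umr_minimum(a, axis, None, out, keepdims, initial, where)
ValueError: zero-size array to reduction operation minimum which has no identity
```

Emit:
drive_tool --series '[[[0, 0, 1], 0], [[0, 0, 2], 0], [[0, 0, 2], 0], [[0, 0, 3], 0], [[0, 0, 4], 0], [[0, 0, 4], 0], [[0, -4, 0], 0], [[0, -5, 0], 0], [[0, -5, 0], 0], [[0, -5, 0], 0]]'

```text
time: 16.95
ee_pos: [0.5522, -0.1471, 0.2115]
eef_rot: [0.72, 0.694, 0.001, 0.001]
ft_force: [1.3, -0.4, -0.2]
width: 0.0607
grip_force: 0.0
```

Emit:
drive_tool --series '[[[0, -5, 0], 0], [[0, -5, 0], 0], [[-1, -5, 0], 0], [[0, 0, 0], 0], [[0, 0, 0], 0], [[0, 0, 0], 0], [[0, 0, 0], 0], [[0, 0, 0], 0], [[0, 0, 0], 0], [[0, 0, 0], 0]]'

```text
time: 18.2
ee_pos: [0.5421, -0.2955, 0.2095]
eef_rot: [0.72, 0.694, 0.0, -0.0]
ft_force: [0.2, -0.1, -0.5]
width: 0.0609
grip_force: 0.0
```

```bash
python3 look.py pics/t7.png
```

```text
t 18.2 pos [ 0.5421 -0.2955  0.2095] chute mm [  -6.7 -279.9] tooly deg -2.14 w 0.0609 F [ 0.17 -0.1  -0.46]
gate slope rad 0.004 by position -0.014
tail 83.2
nose 188.1
```

View pics/t7.png

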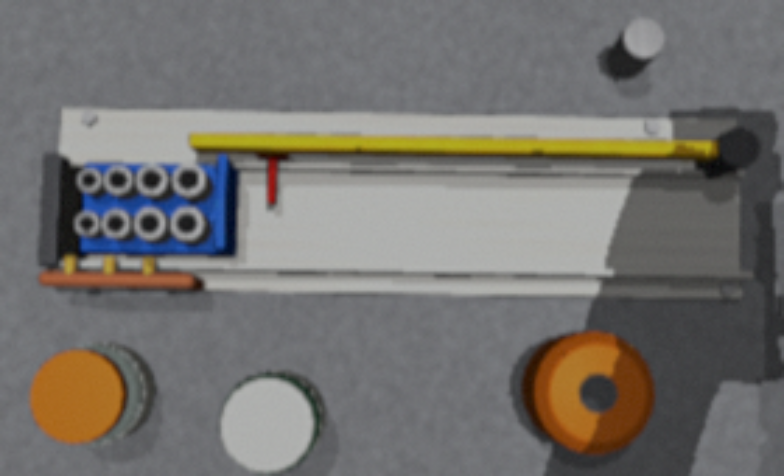

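The top view shows the rack's nose against the stop at (78,210) and its tail at (235,205). The gate is shut with its blade at (272,180) behind the rack, and nothing else has moved. Handing in.

```bash
python3 -c "
from bench import r
print(r.close_job())"
```

```text
the job is handed in; nothing more can be done
None
```

The job is handed in at about 18 s of the 45 s allowed: the rack is home against the stop, the gate was held open by one finger throughout the pass and is now shut behind it, and the bystanders look undisturbed in the last top view (the judge returned no verdict).

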